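# Show three sides of a reagent bottle to the inspection camera

### The arm

A 6-joint arm with a two-finger parallel gripper is mounted at the origin on the work surface. World frame = base frame: x ahead of the robot, y to its left, z up, the work surface at z = 0. Lengths are in mm, angles in rad, forces in N, time in s.
With the tool pointing down it reaches from about 275 to 1000 mm from the base axis. Payload 8.4 kg.
Tool frame: the origin (TCP) lies at the very end of the fingers, on their centre line; the grasp point (between the pads) lies 19 mm behind it (r.tcp_to_grasp is the distance from the TCP to the grasp point, in mm); z points along the fingers, y is the line along which they close (so a half turn about z gives the same grasp; the last joint's range is limited). The gripper opens to 85 mm and grips with 20 to 120 N. Pads are 22 mm wide; open, the fingers measure 114 mm over their backs; the gripper's body (76 mm by 85 mm) begins 54 mm behind the grasp point. The pads swing forward as they close: fully open they stand 13 mm farther back than shut.
Start: joints at [-1.105, 0.353, 1.633, -0, 1.155, -0.002], TCP at [281.826, -557.855, 231.281] pointing down, gripper open.
Joint ranges: [-2.63, 2.63], [-0.92, 2.1], [0.06, 2.66], [-1.3, 4.44], [0, 2.69], [-3.02, 3.02]. Speed limits (rad/s): [2.22, 2.22, 2.79, 3.14, 3.14, 3.14].

### API

Orientations are given as [roll, pitch, yaw] about the fixed x, y, z axes, in that order (R = Rz(yaw) Ry(pitch) Rx(roll)).
In Python, from rig import r gives the robot as it stands. The module is installed in compiled form; this text tells all that it offers.
- The arm moves only by the tool play_rows, never from a script. Its argument "rows" is a list of rows, each an object with "dp": the shift along the tool's x, y, z in units of 40 mm (1.0 is 40 mm), a list of three; "turn": the turn, a rotation vector about the tool's x, y, z in units of 6 degrees (1.0 is 6 degrees), a list of three; "fingers": the closure, from 0 (fully open) to 1 (shut). In form: [{"dp": [tx, ty, tz], "turn": [wx, wy, wz], "fingers": fingers}, ...]. A call has 1 to 5 rows; each row shifts and turns the commanded pose from where the row before left it, along the tool's axes as they then stand; what a row does not reach is not made up. A row lasts 1/12 s, in which the tool goes at most 41.7 mm and 7.16 degrees, less where a joint would pass 70% of its speed; a pose out of reach is approached as far as the arm can. A call is refused whole if a number of a shift passes 1 or a number of a turn 1, either way. A call with a gripper value outside its range is refused whole. The fingers move at their own pace and stop on an object; "force" is the grip in N (left out, the last holds). Time passes only in rows, so rows that do not move let the fingers close. It gives the time, the measured TCP pose, the force, the opening and the grip force at its end, in the units of the state.
- r.sense(): the state, without advancing time (a new reading comes with each control period).
- r.grab_frame(name): name is "scene" or "top" or "wrist"; returns a dict with "pixels" (480x640x3 uint8, red, green, blue), "fx", "fy", "cx", "cy" (pixels), "pose" (4x4, takes a point from camera to world coordinates). Camera axes: x right, y down, z forward; pixel columns grow to the right and rows downward; lengths in mm; the calibration is good to about 2 mm. A picture is of the moment at which its call begins. There is no depth.
- r.sign_off(): hands the job in; it is judged then, once.
The state is a dict: "clock": time; "qpos": joint angles; "qvel": joint speeds; "joint_efforts": joint torques, N m; "eef_pos": TCP position; "tcp_rot": TCP orientation; "contact_force": force on the tool from outside, world axes, zero at the start; "wrist_torque": the same for the moment, N m; "opening": opening from 0.0 (shut) to 1.0 (fully open); "grasp_force": force on a finger pad.
Only numpy, scipy, OpenCV 4.12 (cv2) and the standard library are available. Lean on these libraries where they do the work, as an engineer would, in place of code of your own. Each camera call takes 0.05 s, during which the arm holds its last target. There are 200 camera calls.

### The job

Check the tall square bottle for cracks: hold it over the round spot of the inspection camera, its square body level with the lens, and show the lens squarely, each still for about a second, first the side to the right of the label (as you look at the label), then the side opposite the label, then the side to its left. Then stand it gently upright in the steel tray and let go. Leave the round bottle undisturbed.

Things in the scene. Friction and masses are not known exactly. Their poses are not given: they have to be found in the camera images.
- bottle_mid (a point): Tall square amber bottle, 126 mm tall, 0.2 kg. Body 50 x 50 x 80 mm high; this point is the body's centre, 40 mm above its underside. Grip its round black cap (36 mm diameter, 58 to 86 mm above this point) from above, any yaw; shoulder 40 mm above this point. z up; +x out of the side with the white label (tab folded over the shoulder), +y out of the side right of the label as you look at it.
- lens (a point): Front glass of the fixed inspection camera: white box, level black lens tube, 115 mm above the bench. +x points level into the lens, z up. The bottle's body centre is to be held on the lens axis 85 mm before the glass (at x = -85 mm), above the white spot with black rim on the 8 mm thick foot plate. The box behind the lens is 75 mm wide, its top 149 mm above the bench.
- tray_floor (a point): Open steel tray fixed to the bench, 120 x 120 mm outside, 22 mm high, walls 4 mm. This point is the centre of its inner floor, 4 mm above the bench; x and y run along its walls.
- round_mid (a point): Bystander: a round amber bottle of the same height and cap, 54 mm in diameter, with a label all round, loose on the bench. This point is on its axis 40 mm above its underside. Leave it where it stands.

How it is judged:
By the outcome, as a careful person would: the job done as asked, in the order asked, and still so for the second after the job is handed in, with the robot touching nothing.
It also fails if it takes over 58 s, if anything falls off the work surface, if the arm or the gripper's body presses on something with over 40 N, if the wrist force passes 120 N, or if a joint passes its speed limit or range.

## Working session

There is one attempt and no reset: what is moved stays moved. The work goes in short steps, Python scripts to look and compute and a tool call to move; the robot and the scene stay as the last step left them, time stands still between calls to the robot, and variables do not carry over. Pictures are saved under pics/ and viewed, at most 10 in all, crops included, and the job is handed in when it is done.

Besides the shell and the picture viewer there is one more tool, called after "Emit:" by a JSON object that holds its "method" and its "body", one argument or row to a line. play_rows: Moves the arm, as the interface text tells. Its arguments: {"type":"object","properties":{"rows":{"type":"array"},"force":{"type":"number"}},"required":["rows"]}

```bash
mkdir -p pics; python3 - <<'E'
from rig import r
import cv2,numpy as np
for n in("scene","top"):
    f=r.grab_frame(n); cv2.imwrite(f"pics/{n}0.png",f["pixels"][:,:,::-1]); np.savez(f"pics/{n}0.npz",**f); print(n,f["fx"],f["cx"],f["cy"],np.round(f["pose"],3).tolist())
print(r.sense())
E
```

```text
scene 452.39181394694634 321.23708954671014 234.5422797364001 [[0.082, 0.759, -0.646, 1012.741], [0.997, -0.052, 0.065, -44.517], [0.015, -0.649, -0.761, 697.008], [0.0, 0.0, 0.0, 1.0]]
top 572.7225447109573 312.9065133854275 239.06593733897532 [[-0.024, -0.995, 0.097, 450.667], [-1.0, 0.024, 0.007, -13.582], [-0.009, -0.096, -0.995, 1032.215], [0.0, 0.0, 0.0, 1.0]]
{'clock': 0.1, 'qpos': array([-1.10541490e+00,  3.53563436e-01,  1.63405153e+00,  1.87856068e-06,
        1.15522256e+00, -2.38255117e-03]), 'qvel': array([-0.00030358, -0.0025734 , -0.00338916, -0.00116937,  0.00050998,
        0.00064147]), 'joint_efforts': array([ 3.82400758e-04, -6.06357908e+01, -3.42819285e+01, -2.38499541e-05,
        3.93212627e-03, -1.30159435e-05]), 'eef_pos': array([ 281.62485613, -557.47288092,  230.64993803]), 'tcp_rot': array([-3.14034778e+00, -4.68369723e-06,  4.67763220e-01]), 'contact_force': array([ 0.48138345,  0.42926089, -0.11216153]), 'wrist_torque': array([ 0.03917946, -0.0615519 , -0.00031384]), 'grasp_force': 0.0, 'opening': 1.0033971989947763}
```

View pics/scene0.png

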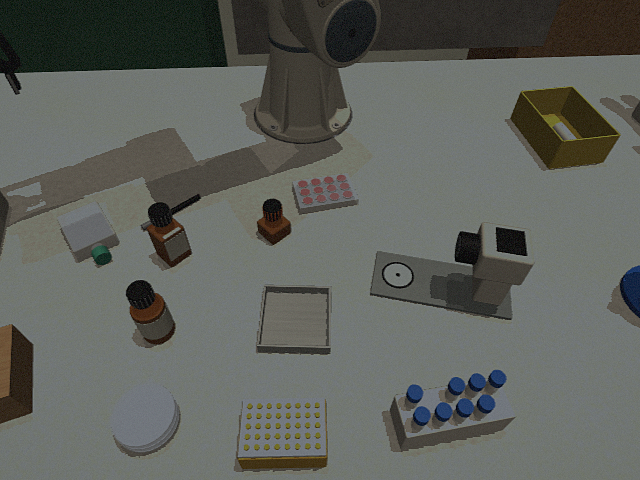

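View pics/top0.png

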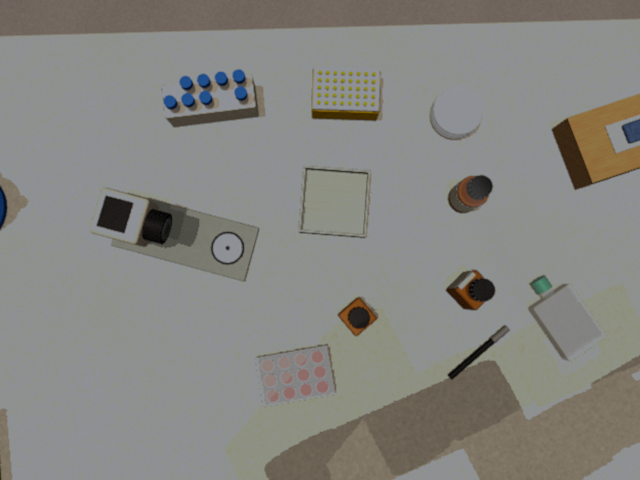

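Scene: square bottle with a label at (170,235), round bottle at (150,310), tray at (295,318), spot at (398,275), lens tube at (468,248). Top view: square cap at (481,290), its label tab at about (467,279), round bottle (470,192), spot (228,248), tray (336,202), lens (157,227). Next I'll measure these.

```bash
cat > h.py <<'E'
import cv2,numpy as np
def load(n): return dict(np.load(f"pics/{n}.npz"))
def ray(f,p):
    d=f["pose"][:3,:3]@np.array([(p[0]-f["cx"])/f["fx"],(p[1]-f["cy"])/f["fy"],1.]); return f["pose"][:3,3],d/np.linalg.norm(d)
def onz(f,p,z):
    o,d=ray(f,p); return (o+d*(z-o[2])/d[2])[:2]
def proj(f,X):
    R=f["pose"][:3,:3]; c=R.T@(np.array(X,float)-f["pose"][:3,3]); return np.array([f["fx"]*c[0]/c[2]+f["cx"],f["fy"]*c[1]/c[2]+f["cy"]])
def blobs(m,amin=30):
    n,l,s,c=cv2.connectedComponentsWithStats(m.astype(np.uint8))
    return [(i,s[i].tolist(),c[i].round(1).tolist(),l==i) for i in range(1,n) if s[i][4]>=amin]
def crop(f,x,y,w,h,k): return cv2.resize(f["pixels"][y:y+h,x:x+w,::-1],None,fx=k,fy=k,interpolation=cv2.INTER_CUBIC)
E
python3 - <<'E'
from h import *
t=load("top0");s=load("scene0")
a=np.hstack([crop(t,440,265,60,50,6),crop(t,90,185,180,100,2.2)[:,:]] if 0 else [crop(t,440,262,66,50,6)])
b=crop(t,90,180,175,110,2.3)[:300]
c=crop(s,135,195,66,75,4); d=crop(s,365,215,175,110,2.7)
W=np.zeros((600,800,3),np.uint8)
for im,(x,y) in((a,(0,0)),(b,(400,0)),(c,(0,300)),(d,(300,300))):
    h,w=im.shape[:2]; h=min(h,600-y);w=min(w,800-x); W[y:y+h,x:x+w]=im[:h,:w]
cv2.imwrite("pics/c1.png",W)
for n,f in(("top",t),("scene",s)):
    g=f["pixels"].astype(int); hsv=cv2.cvtColor(f["pixels"],cv2.COLOR_RGB2HSV)
    for i,st,c,_ in blobs(g.max(2)<55,60): print(n,"dark",st,c)
    for i,st,c,_ in blobs((hsv[...,1]>120)&(hsv[...,0]<16)&(g.max(2)>55),60): print(n,"amber",st,c)
E
```

```text
top dark [562, 153, 28, 28, 141] [577.4, 168.6]
top dark [467, 176, 25, 23, 405] [479.5, 186.5]
top dark [0, 187, 7, 42, 100] [3.4, 207.8]
top dark [97, 196, 35, 36, 849] [114.5, 213.9]
top dark [141, 207, 32, 37, 870] [156.7, 225.9]
top dark [468, 279, 27, 22, 467] [480.9, 289.4]
top dark [447, 288, 25, 21, 163] [458.3, 298.1]
top dark [348, 307, 22, 21, 342] [358.7, 317.3]
top dark [448, 338, 46, 41, 348] [470.2, 358.6]
top amber [458, 176, 30, 31, 314] [467.5, 194.1]
top amber [455, 271, 28, 39, 318] [469.8, 293.4]
top amber [339, 298, 37, 38, 442] [355.8, 315.4]
scene dark [0, 0, 228, 95, 15785] [108.2, 35.3]
scene dark [231, 0, 409, 117, 20187] [446.2, 28.0]
scene dark [317, 0, 17, 10, 81] [323.5, 2.8]
scene dark [283, 78, 6, 55, 138] [286.2, 109.1]
scene dark [561, 87, 57, 51, 1351] [584.5, 117.1]
scene dark [511, 93, 51, 76, 1641] [535.4, 130.3]
scene dark [632, 102, 8, 21, 101] [636.5, 113.1]
scene dark [254, 108, 80, 36, 173] [285.2, 134.1]
scene dark [0, 192, 9, 55, 254] [2.6, 213.8]
scene dark [148, 194, 53, 36, 700] [167.2, 211.5]
scene dark [263, 199, 19, 25, 345] [271.8
[... 351 characters left out ...]
, 299.3]
scene dark [126, 280, 30, 30, 654] [140.2, 294.4]
scene dark [264, 287, 64, 21, 330] [295.2, 290.2]
scene dark [132, 302, 43, 43, 337] [159.2, 327.2]
scene dark [0, 325, 33, 98, 1928] [18.7, 378.1]
scene dark [257, 346, 73, 8, 374] [293.3, 349.6]
scene dark [488, 375, 15, 13, 68] [493.4, 382.8]
scene dark [468, 378, 15, 14, 67] [473.3, 386.7]
scene dark [390, 398, 16, 50, 245] [397.1, 422.8]
scene dark [477, 400, 14, 13, 65] [481.8, 408.3]
scene dark [456, 404, 15, 13, 63] [460.7, 412.2]
scene amber [257, 212, 33, 23, 299] [273.8, 224.6]
scene amber [147, 219, 36, 23, 270] [163.1, 229.7]
scene amber [130, 293, 34, 28, 444] [148.2, 309.9]
scene amber [0, 327, 12, 15, 74] [6.1, 334.1]
```

View pics/c1.png

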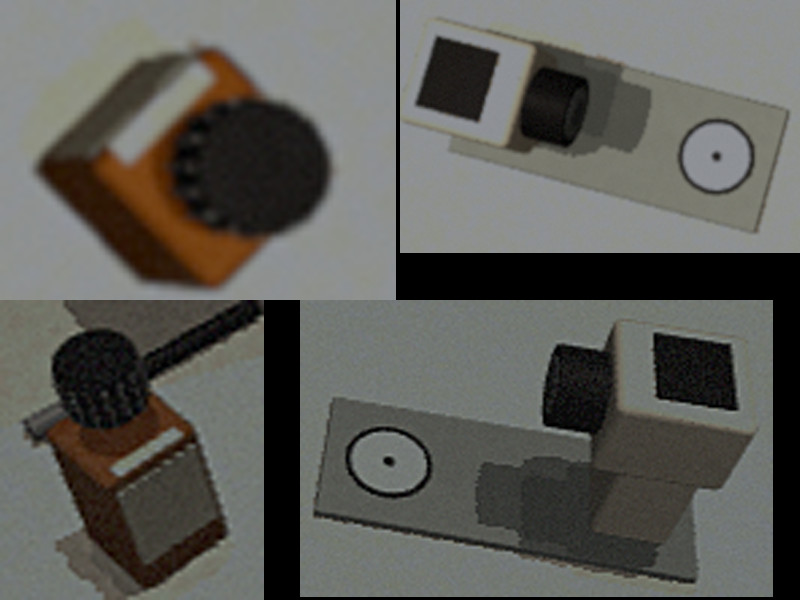

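```bash
python3 - <<'E'
from h import *
t=load("top0");s=load("scene0")
A,B,C=[onz(t,p,80) for p in((472.5,270),(456.7,287.8),(475.8,309.5))]
print("corners",A,B,C,np.linalg.norm(A-B),np.linalg.norm(B-C),"centre",(A+C)/2)
n=-(C-B);print("label dir deg (from C->B)",np.degrees(np.arctan2(n[1],n[0])),"edge AB deg",np.degrees(np.arctan2(*(A-B)[::-1])))
# cap top
for f,p in((t,(481.5,290)),):print("captop",onz(f,p,126))
# two views cap centre
def tri(p,q):
    o,d=ray(t,p);o2,d2=ray(s,q);M=np.stack([d,-d2],1);k=np.linalg.lstsq(M,o2-o,rcond=None)[0];a=o+k[0]*d;b=o2+k[1]*d2;return (a+b)/2,np.linalg.norm(a-b)
print("cap top tri",tri((481.5+.5,290),(135+98/4,195+58/4)))
print("spot",onz(t,(227.8,247.8),8),onz(s,(365+89/2.7,215+161/2.7),8))
P=[onz(t,p,8) for p in((258.7,227.8),(244.8,280.9),(111.7,246.1))]
d=P[2]-P[1];e=P[0]-P[1];print("plate len/w",np.linalg.norm(d),np.linalg.norm(e),"deg long",np.degrees(np.arctan2(d[1],d[0])),"short",np.degrees(np.arctan2(e[1],e[0])))
P=[onz(s,p,8) for p in((365+(333-300)/2.7,215+98/2.7),(365+14/2.7,215+214/2.7),(365+395/2.7,215+280/2.7))]
d=P[2]-P[1];e=P[0]-P[1];print("scene plate deg long",np.degrees(np.arctan2(d[1],d[0])),"short",np.degrees(np.arctan2(e[1],e[0])),np.linalg.norm(d))
# lens front: ellipse centre in top crop (574,107) of c1
print("glass",onz(t,(90+176/2.3,180+107/2.3),115),"box top corners",[onz(t,(90+x/2.3,180+y/2.3),149).round() .tolist()for x,y in((35,18),(135,45),(105,148),(2,120))])
g=t["pixels"].astype(int)
q=[(302,168),(370,168),(367,236),(301,235)]
for z in(22,):print("tray",[onz(t,p,z).round(1).tolist() for p in q],np.mean([onz(t,p,z) for p in q],0))
# round
print("round cap",onz(t,(479.5+1,187),126))
E
```

```text
corners [ 484.98524622 -270.25288996] [ 456.23327065 -242.7242246 ] [ 419.91293304 -272.39010334] 39.80582263212607 46.89596235670943 centre [ 452.44908963 -271.32149665]
label dir deg (from C->B) 39.241407500408265 edge AB deg -43.75482090868705
captop [ 451.59475642 -270.37536641]
cap top tri (array([ 451.53646247, -270.97660263,  125.28887955]), np.float64(0.7441742892492582))
spot [537.97531924 146.71641582] [535.97226166 148.83234956]
plate len/w 248.62874715061272 98.40661891668461 deg long 74.06802271900416 short -15.4619121227223
scene plate deg long 74.14707272123302 short 163.5123408259152 247.21190482496533
glass [565.78442311 228.80009328] box top corners [[625.0, 316.0], [605.0, 248.0], [535.0, 268.0], [556.0, 338.0]]
tray [[677.2, 9.9], [674.0, -111.9], [551.7, -102.5], [556.4, 14.3]] [614.81456221 -47.56191097]
round cap [ 615.58170841 -277.31120666]
```

Emit:
{"method": "play_rows", "body": {
  "rows": [
    {"dp": [0.7, -0.45, 0], "turn": [0, 0, 0], "fingers": 0},
    {"dp": [0.7, -0.45, 0], "turn": [0, 0, 0], "fingers": 0},
    {"dp": [0.7, -0.45, 0], "turn": [0, 0, 0], "fingers": 0},
    {"dp": [0.7, -0.45, 0], "turn": [0, 0, 0], "fingers": 0},
    {"dp": [0.7, -0.45, 0], "turn": [0, 0, 0], "fingers": 0}
  ]
}}

```text
clock: 0.52
eef_pos: [366.5, -412.9, 230.9]
tcp_rot: [-3.141, 0.0, 0.467]
contact_force: [0.8, -0.2, -0.3]
opening: 0.998
grasp_force: 0.0
```

Emit:
{"method": "play_rows", "body": {
  "rows": [
    {"dp": [0.7, -0.45, 0], "turn": [0, 0, 0], "fingers": 0},
    {"dp": [0.7, -0.45, 0], "turn": [0, 0, 0], "fingers": 0},
    {"dp": [0.7, -0.45, 0], "turn": [0, 0, 0], "fingers": 0},
    {"dp": [0.7, -0.45, 0], "turn": [0, 0, 0], "fingers": 0},
    {"dp": [0.7, -0.45, 0], "turn": [0, 0, 0], "fingers": 0}
  ]
}}

```text
clock: 0.93
eef_pos: [450.9, -269.3, 231.1]
tcp_rot: [-3.141, 0.0, 0.468]
contact_force: [0.5, 0.2, 0.9]
opening: 1.002
grasp_force: 0.0
```

Emit:
{"method": "play_rows", "body": {
  "rows": [
    {"dp": [0, 0, 0], "turn": [0, 0, -1], "fingers": 0},
    {"dp": [0, 0, 0], "turn": [0, 0, -1], "fingers": 0},
    {"dp": [0, 0, 0], "turn": [0, 0, -1], "fingers": 0},
    {"dp": [0, 0, 0], "turn": [0, 0, -1], "fingers": 0},
    {"dp": [0, 0, 0], "turn": [0, 0, -1], "fingers": 0}
  ]
}}

```text
clock: 1.35
eef_pos: [450.4, -270.6, 231.0]
tcp_rot: [-3.141, 0.0, 0.997]
contact_force: [-0.9, -0.2, -0.0]
opening: 1.002
grasp_force: 0.0
```

Emit:
{"method": "play_rows", "body": {
  "rows": [
    {"dp": [0, 0, 0.1], "turn": [0, 0, -1], "fingers": 0},
    {"dp": [0, 0, 0.1], "turn": [0, 0, -1], "fingers": 0},
    {"dp": [0, 0, 0.1], "turn": [0, 0, -1], "fingers": 0},
    {"dp": [0, 0, 0.1], "turn": [0, 0, -1], "fingers": 0},
    {"dp": [0, 0, 0.1], "turn": [0, 0, -1], "fingers": 0}
  ]
}}

```text
clock: 1.77
eef_pos: [450.3, -270.8, 210.8]
tcp_rot: [-3.141, -0.0, 1.52]
contact_force: [-0.4, -0.8, -0.2]
opening: 0.999
grasp_force: 0.0
```

Emit:
{"method": "play_rows", "body": {
  "rows": [
    {"dp": [0, 0, 0], "turn": [0, 0, -1], "fingers": 0},
    {"dp": [0, 0, 0], "turn": [0, 0, -1], "fingers": 0},
    {"dp": [0, 0, 0], "turn": [0, 0, -1], "fingers": 0},
    {"dp": [0, 0, 0], "turn": [0, 0, -1], "fingers": 0},
    {"dp": [0, 0, 0], "turn": [0, 0, -1], "fingers": 0}
  ]
}}

```text
clock: 2.18
eef_pos: [450.3, -270.8, 211.0]
tcp_rot: [-3.141, -0.001, 2.044]
contact_force: [-0.0, 0.2, 0.5]
opening: 0.997
grasp_force: 0.0
```

Emit:
{"method": "play_rows", "body": {
  "rows": [
    {"dp": [0, 0, 0], "turn": [0, 0, -1], "fingers": 0},
    {"dp": [0, 0, 0], "turn": [0, 0, -1], "fingers": 0},
    {"dp": [0, 0, 0], "turn": [0, 0, -1], "fingers": 0},
    {"dp": [0, 0, 0], "turn": [0, 0, -1], "fingers": 0},
    {"dp": [0, 0, 0], "turn": [0, 0, -1], "fingers": 0}
  ]
}}

```text
clock: 2.6
eef_pos: [450.3, -270.8, 211.0]
tcp_rot: [-3.142, -0.001, 2.567]
contact_force: [-0.2, -0.9, -0.3]
opening: 1.004
grasp_force: 0.0
```

Emit:
{"method": "play_rows", "body": {
  "rows": [
    {"dp": [0, 0, 0], "turn": [0, 0, -1], "fingers": 0},
    {"dp": [0, 0, 0], "turn": [0, 0, -1], "fingers": 0},
    {"dp": [0, 0, 0], "turn": [0, 0, -1], "fingers": 0},
    {"dp": [0, 0, 0], "turn": [0, 0, -1], "fingers": 0},
    {"dp": [0, 0, 0], "turn": [0, 0, -1], "fingers": 0}
  ]
}}

```text
clock: 3.02
eef_pos: [450.3, -270.8, 211.0]
tcp_rot: [3.141, -0.001, 3.091]
contact_force: [0.5, 0.8, 0.2]
opening: 1.002
grasp_force: 0.0
```

Emit:
{"method": "play_rows", "body": {
  "rows": [
    {"dp": [0, 0, 0], "turn": [0, 0, -1], "fingers": 0},
    {"dp": [0, 0, 0], "turn": [0, 0, -1], "fingers": 0},
    {"dp": [0, 0, 0], "turn": [0, 0, 0], "fingers": 0}
  ]
}}

```text
clock: 3.27
eef_pos: [450.3, -270.8, 211.0]
tcp_rot: [3.141, -0.0, -2.983]
contact_force: [-0.7, 1.2, -0.1]
opening: 1.001
grasp_force: 0.0
```

```bash
python3 - <<'E'
from rig import r
import cv2,numpy as np
f=r.grab_frame("wrist"); cv2.imwrite("pics/w1.png",f["pixels"][:,:,::-1]); np.savez("pics/w1.npz",**f); print(f["fx"],f["cx"],f["cy"],np.round(f["pose"],3).tolist())
s=r.sense();print(s["eef_pos"],s["tcp_rot"],s["qpos"])
E
```

```text
377.519983247009 327.2172400827852 240.49184725912312 [[-0.159, 0.943, 0.293, 375.446], [0.987, 0.151, 0.048, -282.997], [0.001, 0.297, -0.955, 353.109], [0.0, 0.0, 0.0, 1.0]]
[ 450.38832711 -270.80778879  211.03456943] [ 3.14122202e+00 -4.09685706e-04 -2.98962205e+00] [-5.44225723e-01  2.20919467e-01  1.86534159e+00  2.48727806e-05
  1.05588363e+00 -2.26700483e+00]
```

View pics/w1.png

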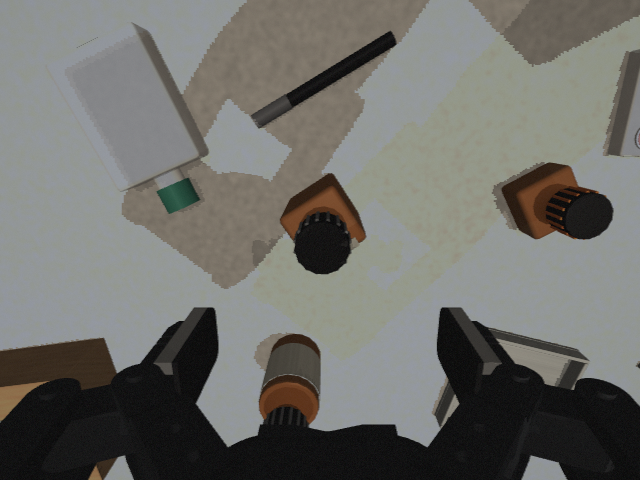

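Wrist: square bottle cap at (322,245), body corner edges at (283,220), (332,173), (365,240); the round bottle is at (290,380). I'll enlarge it to get the yaw.

```bash
python3 - <<'E'
from h import *
f=load("w1")
I=crop(f,265,160,120,125,4.8)
cv2.imwrite("pics/c2.png",np.clip(I*1.6,0,255).astype(np.uint8))
g=f["pixels"].astype(int)
for i,st,c,m in blobs((g.max(2)<60)[150:290,260:390],60): print(st,c)
print("cap",onz(f,(322.5,245),126))
for yaw in(43,):
  for z in(0,80):
    print(z,[(4.8*(proj(f,[451.5+35.36*np.cos(np.radians(yaw+a)),-270.8+35.36*np.sin(np.radians(yaw+a)),z])-[265,160])).round().tolist() for a in(-45,45,135,225)])
E
```

```text
[22, 24, 81, 55, 818] [59.6, 44.7]
[34, 61, 57, 63, 2754] [62.0, 92.8]
cap [ 448.47686614 -274.07580401]
0 [[264.0, 396.0], [471.0, 263.0], [332.0, 53.0], [121.0, 196.0]]
80 [[255.0, 545.0], [517.0, 380.0], [342.0, 117.0], [74.0, 297.0]]
```

View pics/c2.png

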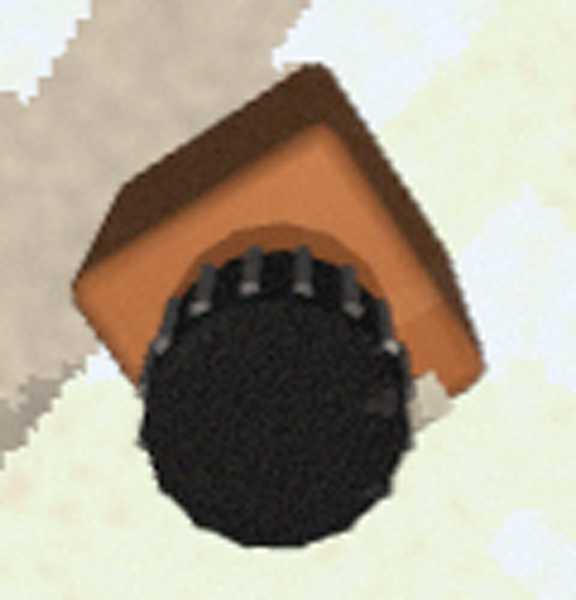

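```bash
python3 - <<'E'
from h import *
f=load("w1")
P=lambda x,y,z:onz(f,(265+x/4.8,160+y/4.8),z)
an=lambda v:np.degrees(np.arctan2(v[1],v[0]))
for z,(l,t,r) in((80,((80,280),(310,130),(None))),):
    print(an(P(*l,z)-P(*t,z)))
# straight stretches of edges
print("shoulder edges", an(P(95,268,80)-P(290,141,80))-0, an(P(350,150,80)-P(460,315,80)))
print("bottom edges", an(P(135,180,0)-P(300,72,0)), an(P(335,80,0)-P(440,230,0)))
a,b=P(72,285,80),P(320,118,80);print("shoulder",a,b,np.linalg.norm(a-b))
c=P(492,378,80);print(c,np.linalg.norm(c-b),"centre",(a+c)/2)
print("bottom",P(121,188,0),P(322,58,0),np.linalg.norm(P(121,188,0)-P(322,58,0)))
print("cap",P(275,425,126))
E
```

```text
-47.640538041612956
shoulder edges -47.68521476793187 -137.00381671485582
bottom edges -47.82085721208772 -135.50213549618041
shoulder [ 448.47937351 -306.62177334] [ 416.78610049 -272.85247309] 46.31230067782954
[ 452.96013346 -239.42892017] 49.25134060308852 centre [ 450.71975348 -273.02534676]
bottom [ 448.77316229 -306.4053672 ] [ 417.38507486 -271.38305739] 47.02950367590595
cap [ 450.82965197 -273.83985431]
```

Emit:
{"method": "play_rows", "body": {
  "rows": [
    {"dp": [0, -0.03, 0.8], "turn": [0, 0, 0], "fingers": 0},
    {"dp": [0, 0, 0.8], "turn": [0, 0, 0], "fingers": 0},
    {"dp": [0, 0, 0.7], "turn": [0, 0, 0], "fingers": 0},
    {"dp": [0, 0, 0.4], "turn": [0, 0, 0], "fingers": 0},
    {"dp": [0, 0, 0.3], "turn": [0, 0, 0], "fingers": 0}
  ]
}}

```text
clock: 3.73
eef_pos: [449.6, -271.4, 89.1]
tcp_rot: [3.14, -0.002, -2.992]
contact_force: [0.1, 0.2, -0.0]
opening: 1.001
grasp_force: 0.0
```

Emit:
{"method": "play_rows", "body": {
  "force": 50,
  "rows": [
    {"dp": [0, 0, 0], "turn": [0, 0, 0], "fingers": 0.4},
    {"dp": [0, 0, 0], "turn": [0, 0, 0], "fingers": 0.7},
    {"dp": [0, 0, 0], "turn": [0, 0, 0], "fingers": 1},
    {"dp": [0, 0, 0], "turn": [0, 0, 0], "fingers": 1},
    {"dp": [0, 0, 0], "turn": [0, 0, 0], "fingers": 1}
  ]
}}

```text
clock: 4.15
eef_pos: [451.6, -272.7, 92.5]
tcp_rot: [-3.14, 0.002, -2.989]
contact_force: [0.2, -1.6, 3.5]
opening: 0.406
grasp_force: 49.5
```

Emit:
{"method": "play_rows", "body": {
  "rows": [
    {"dp": [0, 0, 0], "turn": [0, 0, 0], "fingers": 1},
    {"dp": [0, 0, 0], "turn": [0, 0, 0], "fingers": 1},
    {"dp": [0, 0, 0], "turn": [0, 0, 0], "fingers": 1},
    {"dp": [0, 0, 0], "turn": [0, 0, 0], "fingers": 1},
    {"dp": [0, 0, 0], "turn": [0, 0, 0], "fingers": 1}
  ]
}}

```text
clock: 4.57
eef_pos: [451.6, -272.7, 92.5]
tcp_rot: [-3.14, 0.002, -2.988]
contact_force: [0.2, -1.5, 6.5]
opening: 0.407
grasp_force: 49.8
```

Emit:
{"method": "play_rows", "body": {
  "rows": [
    {"dp": [0, 0, -0.1], "turn": [0, 0, 0], "fingers": 1},
    {"dp": [0, 0, -0.3], "turn": [0, 0, 0], "fingers": 1},
    {"dp": [0, 0, -0.5], "turn": [0, 0, 0.73], "fingers": 1},
    {"dp": [0, 0, -0.5], "turn": [0, 0, 1], "fingers": 1},
    {"dp": [0, 0, -0.5], "turn": [0, 0, 1], "fingers": 1}
  ]
}}

```text
clock: 4.98
eef_pos: [450.3, -271.8, 168.2]
tcp_rot: [3.141, -0.001, 3.004]
contact_force: [1.0, 0.6, -0.9]
opening: 0.409
grasp_force: 50.0
```

Emit:
{"method": "play_rows", "body": {
  "rows": [
    {"dp": [0, 0, -0.4], "turn": [0, 0, 1], "fingers": 1},
    {"dp": [0, 0, -0.1], "turn": [0, 0, 1], "fingers": 1},
    {"dp": [0, 0, 0], "turn": [0, 0, 1], "fingers": 1},
    {"dp": [0, 0, 0], "turn": [0, 0, 1], "fingers": 1},
    {"dp": [0, 0, 0], "turn": [0, 0, 1], "fingers": 1}
  ]
}}

```text
clock: 5.4
eef_pos: [450.5, -271.9, 187.7]
tcp_rot: [3.142, -0.0, 2.48]
contact_force: [0.3, -0.1, -1.5]
opening: 0.407
grasp_force: 49.9
```

Emit:
{"method": "play_rows", "body": {
  "rows": [
    {"dp": [0, 0, 0], "turn": [0, 0, 1], "fingers": 1},
    {"dp": [0, 0, 0], "turn": [0, 0, 1], "fingers": 1},
    {"dp": [0, 0, 0], "turn": [0, 0, 0], "fingers": 1},
    {"dp": [0.1, 0.13, 0], "turn": [0, 0, 0], "fingers": 1},
    {"dp": [0.3, 0.38, 0], "turn": [0, 0, 0], "fingers": 1}
  ]
}}

```text
clock: 5.82
eef_pos: [455.9, -247.6, 187.4]
tcp_rot: [-3.141, 0.001, 2.278]
contact_force: [-0.4, 1.1, -1.6]
opening: 0.405
grasp_force: 50.1
```

Emit:
{"method": "play_rows", "body": {
  "rows": [
    {"dp": [0.5, 0.64, 0], "turn": [0, 0, 0], "fingers": 1},
    {"dp": [0.5, 0.64, 0], "turn": [0, 0, 0], "fingers": 1},
    {"dp": [0.5, 0.64, 0], "turn": [0, 0, 0], "fingers": 1},
    {"dp": [0.5, 0.64, 0], "turn": [0, 0, 0], "fingers": 1},
    {"dp": [0.5, 0.64, 0], "turn": [0, 0, 0], "fingers": 1}
  ]
}}

```text
clock: 6.23
eef_pos: [488.4, -85.7, 187.4]
tcp_rot: [3.141, -0.0, 2.28]
contact_force: [1.2, -0.4, -2.4]
opening: 0.404
grasp_force: 50.1
```

Emit:
{"method": "play_rows", "body": {
  "rows": [
    {"dp": [0.5, 0.64, 0], "turn": [0, 0, 0], "fingers": 1},
    {"dp": [0.5, 0.64, 0], "turn": [0, 0, 0], "fingers": 1},
    {"dp": [0.5, 0.64, 0], "turn": [0, 0, 0], "fingers": 1},
    {"dp": [0.3, 0.38, 0], "turn": [0, 0, 0], "fingers": 1},
    {"dp": [0, 0, 0], "turn": [0, 0, 0], "fingers": 1}
  ]
}}

```text
clock: 6.65
eef_pos: [512.3, 30.6, 187.5]
tcp_rot: [3.14, -0.001, 2.283]
contact_force: [0.7, -0.6, -0.9]
opening: 0.409
grasp_force: 50.3
```

Emit:
{"method": "play_rows", "body": {
  "rows": [
    {"dp": [0.3, 0.4, 0], "turn": [0, 0, 0.08], "fingers": 1},
    {"dp": [0.5, 0.66, 0.1], "turn": [0, 0, 0], "fingers": 1},
    {"dp": [0.5, 0.66, 0.2], "turn": [0, 0, 0], "fingers": 1},
    {"dp": [0.4, 0.51, 0.15], "turn": [0, 0, 0], "fingers": 1},
    {"dp": [0.11, 0.15, 0.05], "turn": [0, 0, 0], "fingers": 1}
  ]
}}

```text
clock: 7.07
eef_pos: [538.3, 146.4, 166.6]
tcp_rot: [3.141, -0.001, 2.272]
contact_force: [0.1, -0.3, -1.4]
opening: 0.406
grasp_force: 50.5
```

```bash
python3 - <<'E'
from rig import r
import cv2,numpy as np
from h import crop
s=r.sense();print(s["eef_pos"],s["tcp_rot"],s["qpos"])
F={}
for n in("scene","top","wrist"):
    F[n]=r.grab_frame(n); np.savez(f"pics/{n}1.npz",**F[n])
W=np.zeros((600,800,3),np.uint8)
def put(im,x,y):
    h,w=im.shape[:2]; W[y:y+h,x:x+w]=im
put(crop(F["top"],90,170,180,150,2.2)[:300],0,0)
put(crop(F["scene"],360,160,200,150,2)[:300],400,0)
put(crop(F["wrist"],120,100,400,300,1),0,300); put(crop(F["scene"],370,200,100,75,4),400,300)
cv2.imwrite("pics/c3.png",np.clip(W*1.4,0,255).astype(np.uint8))
E
```

```text
[538.3064528  146.38967778 166.61520559] [ 3.14123962e+00 -8.14045732e-04  2.27238339e+00] [ 2.62289961e-01  3.21804834e-01  1.83899910e+00  1.06733043e-03
  9.80815688e-01 -4.39890776e-01]
```

View pics/c3.png

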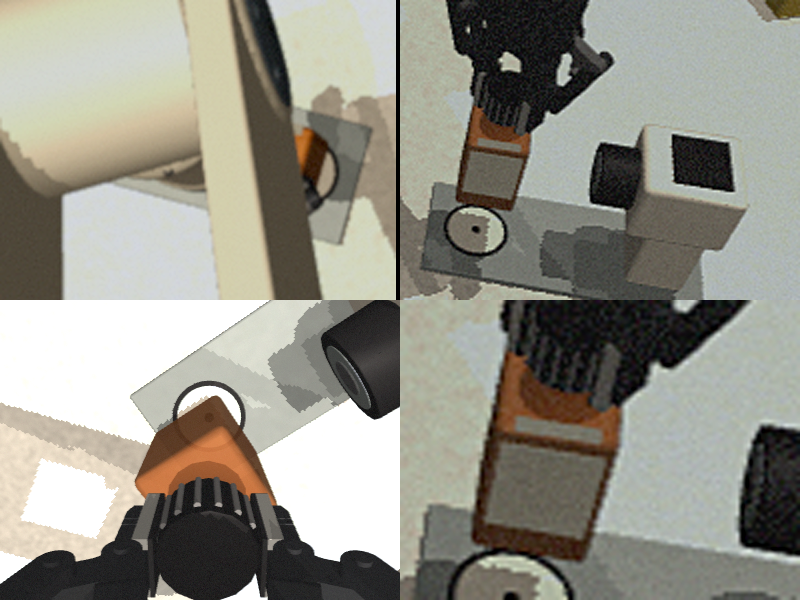

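Label faces the scene camera, lens to its right, so the right-hand side faces the lens; the bottle is over the spot. A zoom next to check squareness.

```bash
python3 - <<'E'
from h import *
w=load("wrist1");s=load("scene1")
W=np.zeros((600,800,3),np.uint8)
W[:,:]=0
a=crop(w,235,180,180,140,4.4)[:600,:792]; W[:a.shape[0],:a.shape[1]]=a
cv2.imwrite("pics/c4.png",np.clip(W*1.3,0,255).astype(np.uint8))
an=lambda v:np.degrees(np.arctan2(v[1],v[0]))
S=lambda x,y,z:onz(s,(370+(x-400)/4,200+(y-300)/4),z)
a,b=S(495,432,155),S(619,438,155);print(a,b,an(b-a),np.linalg.norm(b-a))
a,b=S(475,545,75),S(583,560,75);print(a,b,an(b-a),np.linalg.norm(b-a))
E
```

```text
[557.53802344 116.36332141] [564.0163575  164.87301063] 82.39331632118257 48.94035922143083
[553.3135213  119.53489408] [564.54862929 164.4449482 ] 75.95463790691298 46.29406670789851
```

View pics/c4.png

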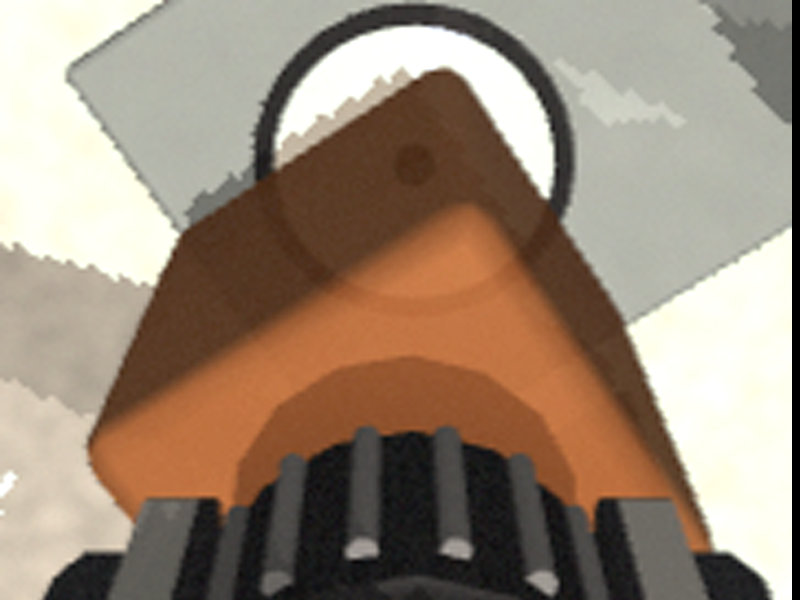

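```bash
python3 - <<'E'
from h import *
w=load("wrist1")
an=lambda v:np.degrees(np.arctan2(v[1],v[0]))
P=lambda x,y,z:onz(w,(235+x/4.4,180+y/4.4),z)
E=lambda a,b,z:round(an(P(*b,z)-P(*a,z)),1)
print("bot",E((200,225),(420,82),75),E((475,90),(610,300),75))
print("sho",E((120,420),(430,225),155),E((500,230),(660,460),155))
print("plate",E((75,75),(180,225),8),E((630,322),(790,225),8),E((75,70),(170,5),8))
print("sp",P(413,165,8)); l,t,r=P(185,233,75),P(447,65,75),P(626,325,75);print(l,t,r,np.linalg.norm(l-t),np.linalg.norm(r-t),(l+r)/2)
E
```

```text
bot 73.6 -16.9
sho 73.5 -15.3
plate -17.4 73.6 73.8
sp [537.3311019  146.74038713]
[507.66784624 129.65725926] [520.77280285 173.28836174] [566.60978313 160.87395171] 45.55670083922609 47.48838108064427 [537.13881469 145.26560548]
```

Emit:
{"method": "play_rows", "body": {
  "rows": [
    {"dp": [0.02, 0.01, -0.02], "turn": [0, 0, 0], "fingers": 1},
    {"dp": [0, 0, 0], "turn": [0, 0, 0], "fingers": 1},
    {"dp": [0, 0, 0], "turn": [0, 0, 0], "fingers": 1},
    {"dp": [0, 0, 0], "turn": [0, 0, 0], "fingers": 1},
    {"dp": [0, 0, 0], "turn": [0, 0, 0], "fingers": 1}
  ]
}}

```text
clock: 7.63
eef_pos: [538.0, 143.8, 168.3]
tcp_rot: [3.141, 0.0, 2.267]
contact_force: [0.1, 0.7, -1.4]
opening: 0.403
grasp_force: 50.5
```

Emit:
{"method": "play_rows", "body": {
  "rows": [
    {"dp": [0, 0, 0], "turn": [0, 0, 0], "fingers": 1},
    {"dp": [0, 0, 0], "turn": [0, 0, 0], "fingers": 1},
    {"dp": [0, 0, 0], "turn": [0, 0, 0], "fingers": 1},
    {"dp": [0, 0, 0], "turn": [0, 0, 0], "fingers": 1},
    {"dp": [0, 0, 0], "turn": [0, 0, 0], "fingers": 1}
  ]
}}

```text
clock: 8.05
eef_pos: [538.0, 144.4, 168.1]
tcp_rot: [-3.142, -0.0, 2.268]
contact_force: [-1.0, -0.3, -0.5]
opening: 0.408
grasp_force: 50.5
```

Emit:
{"method": "play_rows", "body": {
  "rows": [
    {"dp": [0, 0, 0], "turn": [0, 0, 0], "fingers": 1},
    {"dp": [0, 0, 0], "turn": [0, 0, 0], "fingers": 1},
    {"dp": [0, 0, 0], "turn": [0, 0, 0], "fingers": 1},
    {"dp": [0, 0, 0], "turn": [0, 0, 0], "fingers": 1},
    {"dp": [0, 0, 0], "turn": [0, 0, 0], "fingers": 1}
  ]
}}

```text
clock: 8.47
eef_pos: [538.0, 144.4, 168.1]
tcp_rot: [-3.142, 0.0, 2.268]
contact_force: [0.0, -0.0, -2.1]
opening: 0.409
grasp_force: 50.5
```

Emit:
{"method": "play_rows", "body": {
  "rows": [
    {"dp": [0, 0, 0], "turn": [0, 0, 0.5], "fingers": 1},
    {"dp": [0, 0, 0], "turn": [0, 0, 1], "fingers": 1},
    {"dp": [0, 0, 0], "turn": [0, 0, 1], "fingers": 1},
    {"dp": [0, 0, 0], "turn": [0, 0, 1], "fingers": 1},
    {"dp": [0, 0, 0], "turn": [0, 0, 1], "fingers": 1}
  ]
}}

```text
clock: 8.88
eef_pos: [538.0, 144.4, 168.1]
tcp_rot: [-3.142, 0.0, 1.792]
contact_force: [-0.2, -0.1, -1.5]
opening: 0.411
grasp_force: 50.4
```

Emit:
{"method": "play_rows", "body": {
  "rows": [
    {"dp": [0, 0, 0], "turn": [0, 0, 1], "fingers": 1},
    {"dp": [0, 0, 0], "turn": [0, 0, 1], "fingers": 1},
    {"dp": [0, 0, 0], "turn": [0, 0, 1], "fingers": 1},
    {"dp": [0, 0, 0], "turn": [0, 0, 1], "fingers": 1},
    {"dp": [0, 0, 0], "turn": [0, 0, 1], "fingers": 1}
  ]
}}

```text
clock: 9.3
eef_pos: [538.0, 144.4, 168.1]
tcp_rot: [-3.142, 0.0, 1.268]
contact_force: [0.1, -0.5, -2.0]
opening: 0.407
grasp_force: 50.4
```

Emit:
{"method": "play_rows", "body": {
  "rows": [
    {"dp": [0, 0, 0], "turn": [0, 0, 1], "fingers": 1},
    {"dp": [0, 0, 0], "turn": [0, 0, 1], "fingers": 1},
    {"dp": [0, 0, 0], "turn": [0, 0, 1], "fingers": 1},
    {"dp": [0, 0, 0], "turn": [0, 0, 1], "fingers": 1},
    {"dp": [0, 0, 0], "turn": [0, 0, 1], "fingers": 1}
  ]
}}

```text
clock: 9.72
eef_pos: [538.0, 144.4, 168.1]
tcp_rot: [-3.142, -0.0, 0.744]
contact_force: [-1.9, 0.0, -2.6]
opening: 0.404
grasp_force: 50.5
```

Emit:
{"method": "play_rows", "body": {
  "rows": [
    {"dp": [0, 0, 0], "turn": [0, 0, 0.5], "fingers": 1},
    {"dp": [0, 0, 0], "turn": [0, 0, 0], "fingers": 1},
    {"dp": [0, 0, 0], "turn": [0, 0, 0], "fingers": 1}
  ]
}}

```text
clock: 9.97
eef_pos: [538.0, 144.4, 168.1]
tcp_rot: [3.142, 0.0, 0.699]
contact_force: [0.2, 0.5, -0.7]
opening: 0.407
grasp_force: 50.5
```

```bash
python3 - <<'E'
from rig import r
from h import *
s=r.sense();print(s["clock"],s["eef_pos"],np.degrees(s["tcp_rot"]),s["qpos"])
w=r.grab_frame("wrist");np.savez("pics/wrist2.npz",**w)
a=crop(w,235,180,180,136,4.4)[:,:792]
cv2.imwrite("pics/c5.png",np.clip(a*1.3,0,255).astype(np.uint8))
E
```

```text
9.9667 [538.01530161 144.41997569 168.09431962] [1.79999380e+02 1.46582115e-04 4.00604556e+01] [ 2.59562837e-01  3.18818059e-01  1.83948977e+00 -1.30681559e-05
  9.83282540e-01  1.13117956e+00]
```

View pics/c5.png

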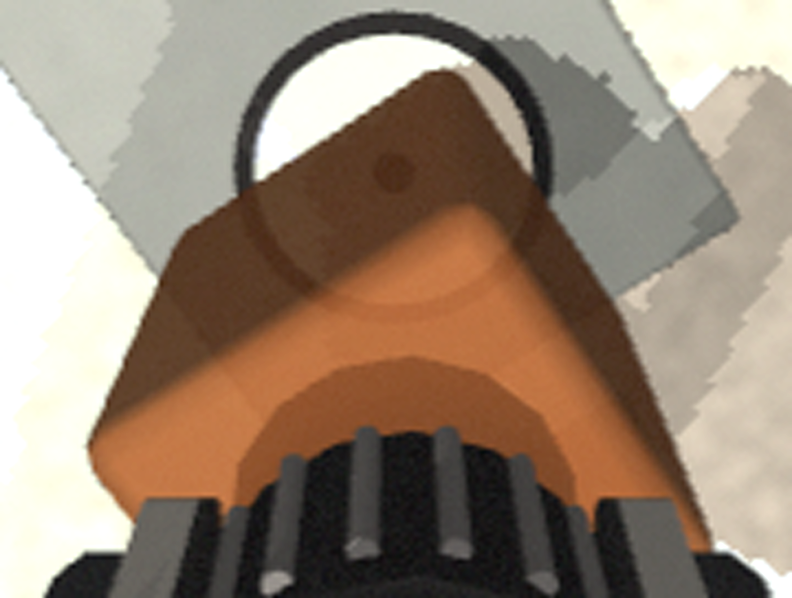

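```bash
python3 - <<'E'
from h import *
w=load("wrist2")
an=lambda v:np.degrees(np.arctan2(v[1],v[0]))
P=lambda x,y,z:onz(w,(235+x/4.4,180+y/4.4),z)
E=lambda a,b,z:round(an(P(*b,z)-P(*a,z)),1)
print("bot",E((200,225),(420,82),75.6),E((475,90),(610,300),75.6))
print("plate",E((0,65),(158,280),8),E((610,0),(740,212),8),E((620,292),(725,225),8))
print("sp",P(393,173,8)); l,t,r=P(185,233,75.6),P(447,65,75.6),P(626,325,75.6);print((l+r)/2)
E
```

```text
bot -16.5 -107.0
plate -106.6 -106.8 -15.3
sp [536.64559963 146.25365911]
[538.78514063 144.62754535]
```

Square to the plate within 1°, about 2 mm off the spot. A small trim, then hold, turn to the third side and hold.

Emit:
{"method": "play_rows", "body": {
  "rows": [
    {"dp": [0.01, -0.05, 0.01], "turn": [0, 0, 0], "fingers": 1},
    {"dp": [0, 0, 0], "turn": [0, 0, 0], "fingers": 1},
    {"dp": [0, 0, 0], "turn": [0, 0, 0], "fingers": 1},
    {"dp": [0, 0, 0], "turn": [0, 0, 0], "fingers": 1},
    {"dp": [0, 0, 0], "turn": [0, 0, 0], "fingers": 1}
  ]
}}

```text
clock: 10.43
eef_pos: [537.0, 146.2, 167.7]
tcp_rot: [-3.142, 0.0, 0.697]
contact_force: [-0.5, 0.6, -2.1]
opening: 0.411
grasp_force: 50.5
```

Emit:
{"method": "play_rows", "body": {
  "rows": [
    {"dp": [0, 0, 0], "turn": [0, 0, 0], "fingers": 1},
    {"dp": [0, 0, 0], "turn": [0, 0, 0], "fingers": 1},
    {"dp": [0, 0, 0], "turn": [0, 0, 0], "fingers": 1},
    {"dp": [0, 0, 0], "turn": [0, 0, 0], "fingers": 1},
    {"dp": [0, 0, 0], "turn": [0, 0, 0], "fingers": 1}
  ]
}}

```text
clock: 10.85
eef_pos: [537.0, 146.2, 167.7]
tcp_rot: [-3.142, 0.0, 0.697]
contact_force: [0.7, 0.5, -0.9]
opening: 0.406
grasp_force: 50.5
```

Emit:
{"method": "play_rows", "body": {
  "rows": [
    {"dp": [0, 0, 0], "turn": [0, 0, 0], "fingers": 1},
    {"dp": [0, 0, 0], "turn": [0, 0, 0], "fingers": 1},
    {"dp": [0, 0, 0], "turn": [0, 0, 0], "fingers": 1},
    {"dp": [0, 0, 0], "turn": [0, 0, 0], "fingers": 1},
    {"dp": [0, 0, 0], "turn": [0, 0, 0], "fingers": 1}
  ]
}}

```text
clock: 11.27
eef_pos: [537.0, 146.2, 167.7]
tcp_rot: [-3.142, 0.0, 0.697]
contact_force: [-0.0, 0.1, -0.8]
opening: 0.406
grasp_force: 50.5
```

Emit:
{"method": "play_rows", "body": {
  "rows": [
    {"dp": [0, 0, 0], "turn": [0, 0, 0.5], "fingers": 1},
    {"dp": [0, 0, 0], "turn": [0, 0, 1], "fingers": 1},
    {"dp": [0, 0, 0], "turn": [0, 0, 1], "fingers": 1},
    {"dp": [0, 0, 0], "turn": [0, 0, 1], "fingers": 1},
    {"dp": [0, 0, 0], "turn": [0, 0, 1], "fingers": 1}
  ]
}}

```text
clock: 11.68
eef_pos: [537.0, 146.2, 167.7]
tcp_rot: [3.142, 0.0, 0.221]
contact_force: [-0.7, -0.1, -1.8]
opening: 0.405
grasp_force: 50.5
```

Emit:
{"method": "play_rows", "body": {
  "rows": [
    {"dp": [0, 0, 0], "turn": [0, 0, 1], "fingers": 1},
    {"dp": [0, 0, 0], "turn": [0, 0, 1], "fingers": 1},
    {"dp": [0, 0, 0], "turn": [0, 0, 1], "fingers": 1},
    {"dp": [0, 0, 0], "turn": [0, 0, 1], "fingers": 1},
    {"dp": [0, 0, 0], "turn": [0, 0, 1], "fingers": 1}
  ]
}}

```text
clock: 12.1
eef_pos: [537.0, 146.2, 167.7]
tcp_rot: [3.142, 0.0, -0.303]
contact_force: [0.5, 0.1, -1.5]
opening: 0.405
grasp_force: 50.5
```

Emit:
{"method": "play_rows", "body": {
  "rows": [
    {"dp": [0, 0, 0], "turn": [0, 0, 1], "fingers": 1},
    {"dp": [0, 0, 0], "turn": [0, 0, 1], "fingers": 1},
    {"dp": [0, 0, 0], "turn": [0, 0, 1], "fingers": 1},
    {"dp": [0, 0, 0], "turn": [0, 0, 1], "fingers": 1},
    {"dp": [0, 0, 0], "turn": [0, 0, 1], "fingers": 1}
  ]
}}

```text
clock: 12.52
eef_pos: [537.0, 146.2, 167.7]
tcp_rot: [3.142, 0.0, -0.826]
contact_force: [-0.3, 0.6, -1.1]
opening: 0.409
grasp_force: 50.5
```

Emit:
{"method": "play_rows", "body": {
  "rows": [
    {"dp": [0, 0, 0], "turn": [0, 0, 0.5], "fingers": 1},
    {"dp": [0, 0, 0], "turn": [0, 0, 0], "fingers": 1},
    {"dp": [0, 0, 0], "turn": [0, 0, 0], "fingers": 1},
    {"dp": [0, 0, 0], "turn": [0, 0, 0], "fingers": 1},
    {"dp": [0, 0, 0], "turn": [0, 0, 0], "fingers": 1}
  ]
}}

```text
clock: 12.93
eef_pos: [537.0, 146.2, 167.7]
tcp_rot: [-3.142, -0.0, -0.872]
contact_force: [0.8, -0.7, -1.9]
opening: 0.407
grasp_force: 50.5
```

Emit:
{"method": "play_rows", "body": {
  "rows": [
    {"dp": [0, 0, 0], "turn": [0, 0, 0], "fingers": 1},
    {"dp": [0, 0, 0], "turn": [0, 0, 0], "fingers": 1},
    {"dp": [0, 0, 0], "turn": [0, 0, 0], "fingers": 1},
    {"dp": [0, 0, 0], "turn": [0, 0, 0], "fingers": 1},
    {"dp": [0, 0, 0], "turn": [0, 0, 0], "fingers": 1}
  ]
}}

```text
clock: 13.35
eef_pos: [537.1, 146.2, 167.7]
tcp_rot: [-3.142, -0.0, -0.874]
contact_force: [-0.3, -0.8, -1.6]
opening: 0.409
grasp_force: 50.5
```

Emit:
{"method": "play_rows", "body": {
  "rows": [
    {"dp": [0, 0, 0], "turn": [0, 0, 0], "fingers": 1},
    {"dp": [0, 0, 0], "turn": [0, 0, 0], "fingers": 1},
    {"dp": [0, 0, 0], "turn": [0, 0, 0], "fingers": 1},
    {"dp": [0, 0, 0], "turn": [0, 0, 0], "fingers": 1},
    {"dp": [0, 0, 0], "turn": [0, 0, 0], "fingers": 1}
  ]
}}

```text
clock: 13.77
eef_pos: [537.0, 146.2, 167.7]
tcp_rot: [-3.142, 0.0, -0.874]
contact_force: [-0.8, -0.4, -2.1]
opening: 0.41
grasp_force: 50.5
```

```bash
python3 - <<'E'
from rig import r
from h import *
s=r.sense();print(s["clock"],s["eef_pos"],np.degrees(s["tcp_rot"]),s["qpos"])
w=r.grab_frame("wrist");np.savez("pics/wrist3.npz",**w)
# body outline must be where it was in the hand in wrist2
d=np.abs(w["pixels"].astype(int)-load("wrist2")["pixels"])[225:300,300:350].mean();print("in-hand change",d)
E
```

```text
13.7667 [537.0158385  146.20700816 167.68079834] [-1.79999336e+02  1.00778852e-03 -5.00587090e+01] [2.63107528e-01 3.18606447e-01 1.84089249e+00 2.50526509e-05
 9.82090594e-01 2.70757923e+00]
in-hand change 6.974222222222222
```

Emit:
{"method": "play_rows", "body": {
  "rows": [
    {"dp": [0, 0, 0], "turn": [0, 0, 0], "fingers": 1},
    {"dp": [0, 0, 0], "turn": [0, 0, 0], "fingers": 1},
    {"dp": [0, 0, 0], "turn": [0, 0, 0], "fingers": 1},
    {"dp": [0.15, 0.05, 0], "turn": [0, 0, 0], "fingers": 1},
    {"dp": [0.41, 0.13, 0], "turn": [0, 0, 0], "fingers": 1}
  ]
}}

```text
clock: 14.23
eef_pos: [545.5, 125.2, 167.7]
tcp_rot: [-3.142, 0.001, -0.872]
contact_force: [0.9, -0.2, -2.7]
opening: 0.407
grasp_force: 50.5
```

Emit:
{"method": "play_rows", "body": {
  "rows": [
    {"dp": [0.6, 0.2, 0], "turn": [0, 0, 0], "fingers": 1},
    {"dp": [0.6, 0.2, 0], "turn": [0, 0, 0], "fingers": 1},
    {"dp": [0.6, 0.2, 0], "turn": [0, 0, 0], "fingers": 1},
    {"dp": [0.6, 0.2, 0], "turn": [0, 0, 0], "fingers": 1},
    {"dp": [0.6, 0.2, 0], "turn": [0, 0, 0], "fingers": 1}
  ]
}}

```text
clock: 14.65
eef_pos: [592.7, 5.1, 167.7]
tcp_rot: [-3.142, -0.0, -0.874]
contact_force: [0.1, 0.4, -0.9]
opening: 0.404
grasp_force: 50.5
```

Emit:
{"method": "play_rows", "body": {
  "rows": [
    {"dp": [0.6, 0.2, 0], "turn": [0, 0, 0], "fingers": 1},
    {"dp": [0.5, 0.15, 0], "turn": [0, 0, 0], "fingers": 1},
    {"dp": [0.3, 0.09, 0], "turn": [0, 0, 0], "fingers": 1},
    {"dp": [0, 0, 0], "turn": [0, 0, -1], "fingers": 1},
    {"dp": [0, 0, 0], "turn": [0, 0, -1], "fingers": 1}
  ]
}}

```text
clock: 15.07
eef_pos: [614.9, -48.5, 167.5]
tcp_rot: [3.142, 0.0, -0.661]
contact_force: [-1.8, -0.3, -1.2]
opening: 0.412
grasp_force: 50.5
```

Emit:
{"method": "play_rows", "body": {
  "rows": [
    {"dp": [0, 0, 0], "turn": [0, 0, -0.3], "fingers": 1},
    {"dp": [0, 0, 0], "turn": [0, 0, 0], "fingers": 1},
    {"dp": [0, 0, 0.2], "turn": [0, 0, 0], "fingers": 1},
    {"dp": [0, 0, 0.3], "turn": [0, 0, 0], "fingers": 1},
    {"dp": [0, 0, 0], "turn": [0, 0, 0], "fingers": 1}
  ]
}}

```text
clock: 15.48
eef_pos: [613.1, -47.2, 144.8]
tcp_rot: [3.14, 0.003, -0.634]
contact_force: [0.3, 0.4, -1.5]
opening: 0.411
grasp_force: 50.5
```

```bash
python3 - <<'E'
from rig import r
from h import *
s=r.sense();print(s["clock"],s["eef_pos"],np.degrees(s["tcp_rot"]),s["contact_force"])
w=r.grab_frame("wrist");np.savez("pics/wrist4.npz",**w);sc=r.grab_frame("scene");np.savez("pics/scene4.npz",**sc)
a=np.hstack([crop(w,120,60,400,380,1),crop(sc,235,200,120,114,380/114)])
cv2.imwrite("pics/c6.png",a)
E
```

```text
15.4833 [613.07067213 -47.21804264 144.83163342] [179.89163677   0.18103134 -36.30313104] [ 0.28371474  0.39711704 -1.52979296]
```

View pics/c6.png

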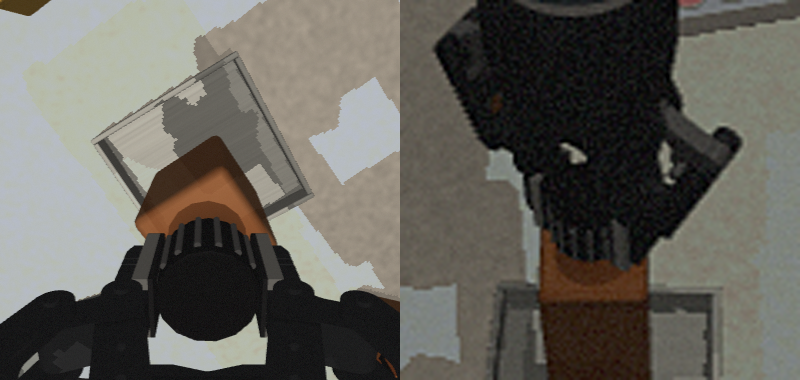

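Bottle squared up and centred over the tray. Lowering.

Emit:
{"method": "play_rows", "body": {
  "rows": [
    {"dp": [0, 0, 0.3], "turn": [0, 0, 0], "fingers": 1},
    {"dp": [0, 0, 0.35], "turn": [0, 0, 0], "fingers": 1},
    {"dp": [0, 0, 0.2], "turn": [0, 0, 0], "fingers": 1},
    {"dp": [0, 0, 0.15], "turn": [0, 0, 0], "fingers": 1},
    {"dp": [0, 0, 0.08], "turn": [0, 0, 0], "fingers": 1}
  ]
}}

```text
clock: 16.0
eef_pos: [614.2, -47.5, 103.3]
tcp_rot: [3.141, 0.001, -0.633]
contact_force: [0.0, -0.9, -2.3]
opening: 0.407
grasp_force: 50.5
```

Emit:
{"method": "play_rows", "body": {
  "rows": [
    {"dp": [0, 0, 0.02], "turn": [0, 0, 0], "fingers": 1},
    {"dp": [0, 0, 0.02], "turn": [0, 0, 0], "fingers": 1},
    {"dp": [0, 0, 0], "turn": [0, 0, 0], "fingers": 1}
  ]
}}

```text
clock: 16.25
eef_pos: [615.0, -47.6, 103.2]
tcp_rot: [-3.141, -0.001, -0.633]
contact_force: [0.1, -0.9, -1.7]
opening: 0.409
grasp_force: 50.5
```

Emit:
{"method": "play_rows", "body": {
  "rows": [
    {"dp": [0, 0, 0.03], "turn": [0, 0, 0], "fingers": 1},
    {"dp": [0, 0, 0.03], "turn": [0, 0, 0], "fingers": 1},
    {"dp": [0, 0, 0.02], "turn": [0, 0, 0], "fingers": 1},
    {"dp": [0, 0, 0.02], "turn": [0, 0, 0], "fingers": 1},
    {"dp": [0, 0, 0.02], "turn": [0, 0, 0], "fingers": 1}
  ]
}}

```text
clock: 16.67
eef_pos: [614.8, -47.5, 98.1]
tcp_rot: [-3.141, -0.0, -0.633]
contact_force: [0.3, -0.5, -1.1]
opening: 0.403
grasp_force: 50.5
```

Emit:
{"method": "play_rows", "body": {
  "rows": [
    {"dp": [0, 0, 0.015], "turn": [0, 0, 0], "fingers": 1},
    {"dp": [0, 0, 0.015], "turn": [0, 0, 0], "fingers": 1},
    {"dp": [0, 0, 0], "turn": [0, 0, 0], "fingers": 1}
  ]
}}

```text
clock: 16.92
eef_pos: [614.6, -47.5, 96.7]
tcp_rot: [3.142, 0.0, -0.633]
contact_force: [-0.8, -0.4, -1.5]
opening: 0.407
grasp_force: 50.5
```

Emit:
{"method": "play_rows", "body": {
  "rows": [
    {"dp": [0, 0, 0.012], "turn": [0, 0, 0], "fingers": 1},
    {"dp": [0, 0, 0], "turn": [0, 0, 0], "fingers": 1}
  ]
}}

```text
clock: 17.08
eef_pos: [614.9, -47.6, 96.6]
tcp_rot: [-3.142, -0.0, -0.633]
contact_force: [-0.1, -0.1, 1.0]
opening: 0.408
grasp_force: 50.8
```

Emit:
{"method": "play_rows", "body": {
  "rows": [
    {"dp": [0, 0, 0.012], "turn": [0, 0, 0], "fingers": 1},
    {"dp": [0, 0, 0], "turn": [0, 0, 0], "fingers": 1}
  ]
}}

```text
clock: 17.25
eef_pos: [615.1, -47.6, 96.5]
tcp_rot: [-3.141, -0.001, -0.633]
contact_force: [-1.2, 0.1, 4.4]
opening: 0.407
grasp_force: 51.1
```

Contact at TCP z 96.5, as predicted. Releasing gently.

Emit:
{"method": "play_rows", "body": {
  "force": 20,
  "rows": [
    {"dp": [0, 0, 0], "turn": [0, 0, 0], "fingers": 0.6},
    {"dp": [0, 0, 0], "turn": [0, 0, 0], "fingers": 0.55},
    {"dp": [0, 0, 0], "turn": [0, 0, 0], "fingers": 0.5},
    {"dp": [0, 0, 0], "turn": [0, 0, 0], "fingers": 0.4},
    {"dp": [0, 0, 0], "turn": [0, 0, 0], "fingers": 0.2}
  ]
}}

```text
clock: 17.67
eef_pos: [614.6, -47.5, 95.7]
tcp_rot: [3.141, 0.0, -0.633]
contact_force: [0.3, -0.3, 0.2]
opening: 0.725
grasp_force: 0.0
```

Emit:
{"method": "play_rows", "body": {
  "rows": [
    {"dp": [0, 0, 0], "turn": [0, 0, 0], "fingers": 0},
    {"dp": [0, 0, 0], "turn": [0, 0, 0], "fingers": 0},
    {"dp": [0, 0, 0], "turn": [0, 0, 0], "fingers": 0},
    {"dp": [0, 0, 0], "turn": [0, 0, 0], "fingers": 0}
  ]
}}

```text
clock: 18.0
eef_pos: [614.7, -47.5, 95.9]
tcp_rot: [3.142, 0.0, -0.633]
contact_force: [-0.1, -0.4, -0.2]
opening: 1.001
grasp_force: 0.0
```

Emit:
{"method": "play_rows", "body": {
  "rows": [
    {"dp": [0, 0, -0.2], "turn": [0, 0, 0], "fingers": 0},
    {"dp": [0, 0, -0.5], "turn": [0, 0, 0], "fingers": 0},
    {"dp": [0, 0, -0.7], "turn": [0, 0, 0], "fingers": 0},
    {"dp": [0, 0, -0.7], "turn": [0, 0, 0], "fingers": 0},
    {"dp": [0, 0, -0.7], "turn": [0, 0, 0], "fingers": 0}
  ]
}}

```text
clock: 18.42
eef_pos: [614.5, -47.5, 209.7]
tcp_rot: [3.142, 0.0, -0.633]
contact_force: [1.3, -0.2, 0.1]
opening: 0.999
grasp_force: 0.0
```

Emit:
{"method": "play_rows", "body": {
  "rows": [
    {"dp": [0, 0, -0.4], "turn": [0, 0, 0], "fingers": 0},
    {"dp": [0, 0, 0], "turn": [0, 0, 0], "fingers": 0},
    {"dp": [0, 0, 0], "turn": [0, 0, 0], "fingers": 0},
    {"dp": [0, 0, 0], "turn": [0, 0, 0], "fingers": 0}
  ]
}}

```text
clock: 18.75
eef_pos: [614.1, -47.5, 223.3]
tcp_rot: [3.141, 0.001, -0.633]
contact_force: [0.7, 0.2, -0.0]
opening: 0.998
grasp_force: 0.0
```

```bash
python3 - <<'E'
from rig import r
import cv2
s=r.sense();print(s["clock"],s["eef_pos"])
f=r.grab_frame("scene");cv2.imwrite("pics/s5.png",f["pixels"][:,:,::-1])
E
```

```text
18.75 [614.13039376 -47.48168547 223.30734013]
```

View pics/s5.png

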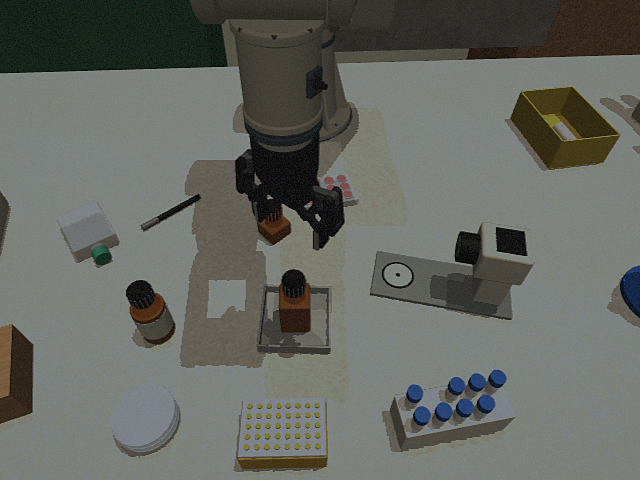

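The bottle stands upright in the tray at (295,305), the round bottle is still at (150,310), and the gripper is clear of everything.

```bash
python3 -c "
from rig import r
print(r.sign_off())"
```

```text
the job is handed in; nothing more can be done
None
```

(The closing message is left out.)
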